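Shut and lock the reagent safe

TASK

The safe for controlled reagents has been left open. Lower its lid gently until it is shut, lift the red-handled socket key out of its stand and set it on the lock; pressing only lightly, turn it back and forth until it drops fully over the hidden square stud, then turn it a quarter turn clockwise until the bolt is right home. Draw the key off, put it back upright and fully down in its stand with the safe still shut and locked, and leave everything else on the bench undisturbed.

Things in the scene. Friction and masses are not known exactly. Their poses are not given: they have to be found in the camera images.
- safe: Grey steel bench safe, an open-topped box 170 (x) x 200 (y) x 115 mm high, fixed to the bench; three bottles inside stay there. Origin: centre of its underside; x points to the hinge side, -x to the front (lock side), z up. Hinge line: along y at x = +85, z = 115 mm.
- safe_lid (a joint): Angle of the safe's lid (rad): 0 shut, grows as it opens, starts at 0.45 to 1.1. A 12 mm plate, 208 mm wide, reaching 176 mm from the hinge line to its front edge; its underside lies in the plane of the hinge line, its top face 12 mm out. Friction hinges hold it at any angle; about 5 to 12 N near the front edge pushes it down.
- lid_edge (a point): Point on the lid's top face at the middle of its front edge, 176 mm from the hinge line; turns with the lid (x towards the hinge, z out of the top face).
- lock (a point): Centre of the lock's floor, on the lid's top face, 135 mm from the hinge line and midway along the lid; turns with the lid (x towards the hinge, z out of the top face). A steel collar 62 mm across and 28 mm high stands round it with a round bore 46 mm wide.
- lock_mouth (a point): Centre of the collar's open top, 28 mm above the lock's floor. Down in the bore a square stud rises 13.5 mm from the floor: 18 mm wide up to 9.5 mm, then a nose tapering to 13 mm that centres the key. Its flats stand at an unknown angle, up to 0.6 rad either way from square with the safe's x and y while the bolt is open; no reading gives it. Light rubbing does not turn it.
- bolt (a joint): Turn of the lock's bolt (rad): 0 open, 1.571 (a quarter turn clockwise seen from above) at its stop, home under the rim. The stud turns with it. It stays where it is left and takes 0.1 N m to turn; past a stop the stud slips at 0.35 N m. A red pointer at the foot of the collar shows it: to the safe's -y side when open, to its front when locked.
- key: Socket key, 92 mm tall, 0.12 to 0.21 kg, upright. Origin: centre of its lower end, z up the shank. Lower end: square steel sleeve 28 mm outside, with a square socket 22 mm wide, its flats along the key's x and y; it fits the stud in any of four quarter turns with 0.25 rad play either way and drops 9.5 mm to the lock's floor when the flats agree.
- key_grip (a point): Middle of the key's red wing handle, 82 mm above the key's lower end, same axes as the key. The handle is 64 mm long along x, 12 mm thick along y, and spans 62 to 92 mm above the lower end.
- key_block: The key's stand: aluminium block 66 x 66 x 34 mm, fixed to the bench, with a round hole 46 mm wide in its top whose floor lies 10 mm above the block's underside. Origin: centre of its underside, z up. The key stands in the hole with its lower end on that floor, at any turn.
- flask: Bystander: conical glass flask, 87 mm wide at the base, 190 mm tall; origin: centre of its base.
- white_bottle: Bystander: white screw-cap bottle, 57 mm wide, 103 mm tall; origin: centre of its base.
- timer: Bystander: flat timer, 60 x 62 x 16 mm; origin: centre of its underside.
- beaker: Bystander: glass beaker, 70 mm wide, 86 mm tall; origin: centre of its base.
- wash_bottle: Bystander: squeeze bottle with red cap and bent spout, 66 x 109 x 200 mm; origin: on its base.
- marker: Bystander: black marker pen lying flat, 135 mm long, 14 mm thick; origin: under its middle.
- petri_a: Bystander: lower of two stacked petri dishes, 61 mm wide, 16 mm high; origin: centre of its underside.
- petri_b: Bystander: upper petri dish, resting on the lower one; same size; origin: centre of its underside.
Things that resemble listed ones, but are neither listed nor needed, are in the scene too. Leave any orange look-alike of the key_block alone.

How it is judged:
On the way, in this order (a step that is already met when the one before it is completed fails the run):
1. the lid is shut (value of joint safe_lid below 0.03 rad and value of joint bolt below 0.3 rad), for 0.2 s.
2. the key's socket is fully down over the stud (horizontal distance between key and lock below 0.005 m and z of key in the frame of lock below 0.0035 m and value of joint safe_lid below 0.03 rad), for 0.1 s.
3. the bolt is turned home by the key (all of step 2 and value of joint bolt above 1.4 rad), for 0.1 s.
At the end, for the whole second after the job is handed in: The lid is shut (under 0.03 rad), the bolt is home (over 1.4 of 1.571 rad), and the key rests upright in its stand, fully down (lower end within 4 mm of the hole's floor, 6 mm of its axis, tilt under 0.12 rad) (value of joint safe_lid below 0.03 rad and value of joint bolt above 1.4 rad and z of key in the frame of key_block below 0.014 m and horizontal distance between key and key_block below 0.006 m and angle between key's own z axis and vertical below 0.12 rad and linear speed of key below 0.02 m/s); the robot touches nothing.
It fails at once if the key is pressed hard on the lock (over 100 N) before it has dropped over the stud (contact force between key and safe above 100 N and value of joint bolt below 0.3 rad and z of key in the frame of lock above 0.0035 m).
It fails at once if the lid is slammed (faster than 2.5 rad/s) (velocity of joint safe_lid below -2.5 rad/s).
It fails at once if the key falls over or off the bench (angle between key's own z axis and vertical above 0.8 rad or height (world z) of key below -0.02 m).
It fails at once if something else on the bench is shifted over 25 mm or knocked over (distance of any of flask, white_bottle, timer, beaker, wash_bottle, marker, petri_a, petri_b from where it was at the start of the episode above 0.025 m or angle between any of flask, white_bottle, timer, beaker, wash_bottle, marker, petri_a, petri_b's own z axis and vertical above 0.5 rad).
It also fails if it takes over 64 s, if anything falls off the work surface, if the arm or the gripper's body presses on something with over 40 N, if the wrist force passes 120 N, or if a joint passes its speed limit or range.

ROBOT

A 6-joint arm with a two-finger parallel gripper is mounted at the origin on the work surface; the furniture and walls round the work are solid. World frame = base frame: x ahead of the robot, y to its left, z up, the work surface at z = 0. Lengths are in m, angles in rad, forces in N, time in s.
With the tool pointing down it reaches from about 0.325 to 0.775 m from the base axis. Payload 5.5 kg.
Tool frame: the origin (TCP) lies at the very end of the fingers, on their centre line; the grasp point (between the pads) lies 19 mm behind it (ctrl.grip_point_offset is the distance from the TCP to the grasp point, in m); z points along the fingers, y is the direction in which the jaws open and shut (so a half turn about z gives the same grasp; the last joint's range is limited). The gripper opens to 85 mm and grips with 20 to 120 N. Pads are 22 mm wide; open, the fingers measure 114 mm over their backs; the gripper's body (76 mm by 85 mm) begins 54 mm behind the grasp point. The pads swing forward as they close: fully open they stand 13 mm farther back than shut.
Start: joints at [-1.268, 0.091, 1.231, -0, 1.82, -0.057], TCP at [0.211, -0.562, 0.231] pointing down, gripper open.
Joint ranges: [-2.87, 2.87], [-0.86, 2.18], [0.17, 2.46], [-1.51, 4.65], [0.06, 2.69], [-2.65, 2.65]. Speed limits (rad/s): [2.57, 2.57, 3.01, 3.14, 3.14, 3.14].

INTERFACE

Orientations are given as a 3x3 rotation matrix whose columns are the frame's x, y, z axes.
In Python, from station import ctrl, fingers, planner, sensors, vision, job_done gives the robot as it stands. Calls block until the motion is done:
- ctrl.reach(position, orientation): joint-space move of the TCP to a pose.
- ctrl.line_to(position, attitude=None, feed=0.15, f_stop=None): straight line of the TCP; attitude=None keeps the orientation; feed is the mean speed in m/s. With f_stop (N) it stops when the force on the tool has changed by that much, and returns True; else False.
- ctrl.move_j(angles): joint-space move.
- fingers.move_gripper(opening): finger opening in m; the grip force is fixed at half the most; returns when the fingers have stopped.
- ctrl.pause(seconds).
- planner.solve_ik(position, orientation): joint angles nearest the present ones, or None.
- sensors.observe(): the state.
- vision.read_camera(name): name is "side" or "top"; returns a dict with "frame" (420x560x3 uint8, red, green, blue), "depth" (420x560 float32, m along the optical axis (not along the pixel's ray), 0 where there is no reading), "K" (3x3 intrinsics, pixels), "pose" (4x4, takes a point from camera to world coordinates). Camera axes: x right, y down, z forward; pixel columns grow to the right and rows downward; lengths in m; the calibration is good to about 2 mm. A picture is of the moment at which its call begins.
A pose or a line that the arm cannot do raises ctrl.Unreachable and nothing moves.
- job_done(): hands the job in, once; it reports no verdict.
Trained networks look in the newest picture that a camera, given by its name, has taken for a name from the list of things; names that differ only in an ending like _2 or _b are one class to them, and where a whole thing is asked for, a point or a joint stands for the part that bears it (a point fixed in the world has none). Each returns a list of dicts, best first, with "p" (0 to 1); they miss things now and then, are a little off and sometimes report something else, mostly with a low value. They report only what shows in the picture. A call takes as long as a camera call. They do not tell look-alikes from the thing itself.
- vision.recognise(label, camera): "extent" ([left, top, right, bottom] in pixels, round what is visible of it).
- vision.trace(label, camera): "region" (420x560 bool, what is visible of it) and "extent" ([left, top, right, bottom] in pixels, round what is visible of it).
The state is a dict: "time": time; "q": joint angles; "qd": joint speeds; "effort": joint torques, N m; "position": TCP position; "tcp_rot": TCP orientation; "contact_force": force on the tool from outside, world axes, zero at the start; "ft_torque": the same for the moment, N m; "finger_gap": finger opening in m.
Only numpy, scipy, OpenCV 4.12 (cv2) and the standard library are available. Lean on these libraries where they do the work, as an engineer would, in place of code of your own. Each camera call takes 0.05 s, during which the arm holds its last target.

## Working session

There is one attempt and no reset: what is moved stays moved. The work goes in short steps, each a Python script; the robot and the scene stay as the last script left them, time stands still between calls to the robot, and variables do not carry over. Pictures are saved under pics/ and viewed, and the job is handed in when it is done.

```bash
ls; mkdir -p pics; python3 - <<'E'
from station import ctrl, fingers, planner, sensors, vision
import cv2
for n in ("top","side"):
    d=vision.read_camera(n)
    cv2.imwrite(f"pics/{n}0.png",d["frame"][:,:,::-1])
    print(n,d["K"].tolist(),d["pose"].round(4).tolist())
print(sensors.observe())
E
```

```text
pics
top [[390.969499522931, 0.0, 279.4416417876983], [0.0, 390.969499522931, 212.41843336096716], [0.0, 0.0, 1.0]] [[0.0162, -0.997, 0.0762, 0.3774], [-0.9998, -0.0168, -0.0069, -0.0405], [0.0081, -0.0761, -0.9971, 1.3192], [0.0, 0.0, 0.0, 1.0]]
side [[516.0423050630383, 0.0, 270.83195531227716], [0.0, 516.0423050630383, 205.596177038757], [0.0, 0.0, 1.0]] [[-0.9644, 0.1949, -0.1785, 0.8119], [0.2643, 0.718, -0.6439, 1.2124], [0.0026, -0.6682, -0.744, 1.5786], [0.0, 0.0, 0.0, 1.0]]
{'time': 0.1, 'q': array([-1.26769402e+00,  9.18480605e-02,  1.23178046e+00,  2.37407667e-05,
        1.81980530e+00, -5.66829965e-02]), 'qd': array([-0.00012623, -0.0027077 , -0.00334895, -0.00046817,  0.00015784,
        0.00099792]), 'effort': array([ 3.84649597e-03, -4.60216856e+01, -4.19217718e+01, -2.12420827e-05,
        1.06645635e-02,  2.43428053e-05]), 'position': array([ 0.21118338, -0.56133526,  0.23021686]), 'tcp_rot': array([[ 9.35970414e-01,  3.52078267e-01, -5.27596124e-04],
       [ 3.52078639e-01, -9.35968760e-01,  1.76410404e-03],
       [ 1.27289204e-04, -1.83690452e-03, -9.99998305e-01]]), 'contact_force': array([-0.21524282,  0.46811097, -0.54011946]), 'ft_torque': array([-0.0131628 ,  0.00746567,  0.00373697]), 'finger_gap': 0.08579244477936634}
```

View pics/top0.png

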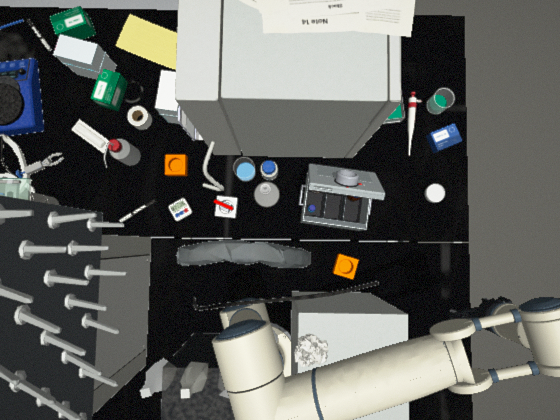

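View pics/side0.png

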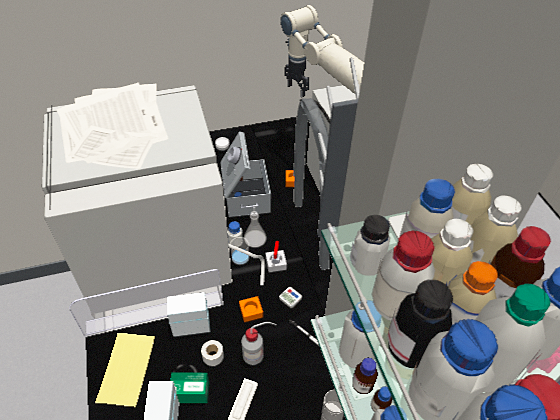

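```bash
python3 - <<'E'
from station import vision
for l in ("key","key_block","safe","safe_lid","lock"):
  for c in ("top","side"):
    print(l,c,[(round(r["p"],2),[round(float(x)) for x in r["extent"]]) for r in vision.recognise(l,c)])
E
```

```text
key top []
key side [(0.68, [272, 242, 280, 264])]
key_block top [(0.95, [165, 154, 186, 174]), (0.72, [334, 256, 360, 278]), (0.54, [216, 194, 239, 219])]
key_block side [(0.65, [237, 298, 262, 322]), (0.53, [261, 252, 286, 273])]
safe top [(0.21, [259, 157, 279, 178])]
safe side [(0.96, [217, 132, 271, 220])]
safe_lid top [(0.65, [308, 166, 385, 199]), (0.44, [106, 138, 141, 166])]
safe_lid side [(0.76, [222, 134, 248, 196]), (0.51, [260, 252, 284, 272])]
lock top [(0.97, [308, 162, 385, 202])]
lock side [(0.85, [220, 133, 250, 199])]
```

```bash
cat > h.py <<'E'
import numpy as np, cv2
from station import ctrl, fingers, planner, sensors, vision
def cloud(d):
    K=d["K"];z=d["depth"].astype(float);v,u=np.mgrid[:z.shape[0],:z.shape[1]]
    P=np.stack([(u-K[0,2])/K[0,0]*z,(v-K[1,2])/K[1,1]*z,z],-1)
    W=P@d["pose"][:3,:3].T+d["pose"][:3,3]; W[z<=0]=np.nan
    return W
def crop(d,l,t,r,b,name,s=6):
    cv2.imwrite(name,cv2.resize(d["frame"][t:b,l:r,::-1],None,fx=s,fy=s,interpolation=cv2.INTER_CUBIC))
E
python3 - <<'E'
from h import *
d=vision.read_camera("top");W=cloud(d)
crop(d,200,140,400,240,"pics/tc.png",4)
for p in [(226,206),(226,215),(220,200),(175,164),(346,266),(346,180),(310,205),(365,225),(266,195),(246,170),(270,170),(212,165),(300,130),(300,150),(300,60),(340,310),(240,255),(290,310),(180,210)]:
    print(p,W[p[1],p[0]].round(3))
d=vision.read_camera("side");W=cloud(d)
crop(d,200,120,310,330,"pics/sc.png",3)
for p in [(276,247),(274,262),(235,155),(248,180),(222,180),(150,80),(130,140),(340,120),(310,200)]:
    print(p,W[p[1],p[0]].round(3))
E
```

```text
(226, 206) [0.487 0.118 0.106]
(226, 215) [0.464 0.127 0.031]
(220, 200) [0.513 0.147 0.034]
(175, 164) [0.636 0.307 0.008]
(346, 266) [ 0.302 -0.274  0.008]
(346, 180) [ 0.548 -0.226  0.274]
(310, 205) [ 0.5   -0.148  0.056]
(365, 225) [ 0.435 -0.313  0.117]
(266, 195) [ 0.525 -0.006  0.101]
(246, 170) [0.617 0.065 0.022]
(270, 170) [ 0.604 -0.017  0.099]
(212, 165) [ 0.637  0.183 -0.   ]
(300, 130) [ 0.668 -0.097  0.327]
(300, 150) [ 0.667 -0.11   0.113]
(300, 60) [ 0.751 -0.083  0.544]
(340, 310) [ 0.217 -0.197  0.36 ]
(240, 255) [0.354 0.023 0.627]
(290, 310) [ 0.154 -0.09  -0.001]
(180, 210) [0.48  0.282 0.016]
(276, 247) [0.494 0.136 0.108]
(274, 262) [0.503 0.143 0.029]
(235, 155) [ 0.559 -0.208  0.263]
(248, 180) [ 0.503 -0.254  0.07 ]
(222, 180) [ 0.614 -0.23   0.123]
(150, 80) [ 0.812 -0.713  0.306]
(130, 140) [ 0.903 -0.017  0.574]
(340, 120) [0.419 0.371 0.847]
(310, 200) [ 0.268 -0.141  0.001]
```

```bash
sleep 0.1
```

```text
(no output)
```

View pics/tc.png

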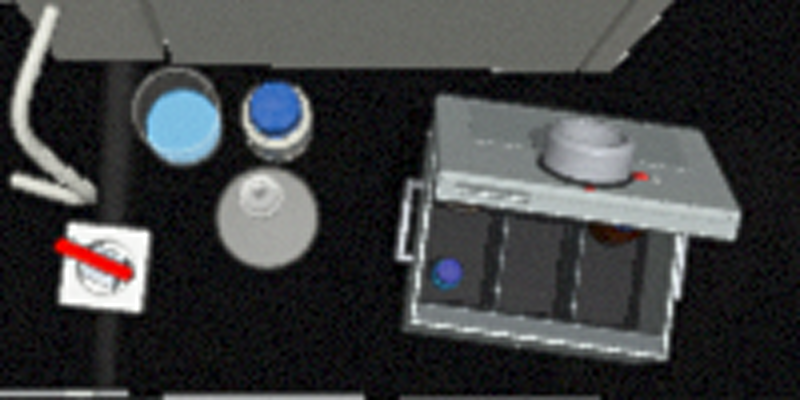

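View pics/sc.png

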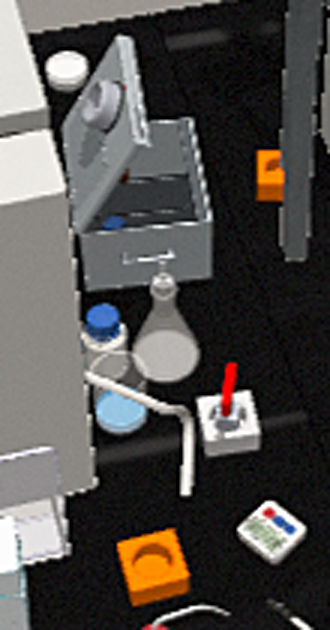

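```bash
python3 - <<'E'
from h import *
H={}
for n in ("top","side"):
    d=vision.read_camera(n);W=cloud(d).reshape(-1,3);W=W[~np.isnan(W[:,0])]
    g=np.full((26,40),-1.)
    # x 0..1.0 step .04 ; y 0.8..-0.8 step .04
    for x,y,z in W:
        i=int(x//.04);j=int((0.8-y)//.04)
        if 0<=i<26 and 0<=j<40: g[i,j]=max(g[i,j],z)
    print(n); print("      "+" ".join(f"{int(round((.78-.04*j)*100)):3d}" for j in range(40)))
    for i in range(25,-1,-1): print(f"{i*4+2:3d}  "," ".join(" . " if v<0 else f"{int(v*100):3d}" for v in g[i]))
E
```

```text
top
       78  74  70  66  62  58  54  50  46  42  38  34  30  26  22  18  14  10   6   2  -2  -6 -10 -14 -18 -22 -26 -30 -34 -38 -42 -46 -50 -54 -58 -62 -66 -70 -74 -78
102     1   1  .   14  14  14   0   0   0   0   0   1   0  .   .   .   .   .   .   .   .   .   .   .   .   .   .   .   .   .   .    0   1   0   0   0   0  37  37  . 
 98     4   0   0  14  15  14  15   0   0   0   0   1   0  .   .   .   .   .   .   .   .   .   .   .   .   .   .   .   .   .   .    0   0   0   0   0   0  41  41  . 
 94     7   0   0  14  15  14  14   7   0   0   0  .   .   .   .   .   .   .   .   .   .   .   .   .   .   .   .   .   .   .   .    0   0   0   0   0   0  41  41  . 
 90     7   0   0   0   0   9  14   7   2   0   0  14  15  .   .   52  52  52  .   .   .   .   .   .   .   .   .   .   .   .   .    5   2   7   7   7   0  41  41  . 
 86    10   0   0   0   0   7   7   7   0   0   0  14  14  14  .   52  52  52  57  58  58  57  57  57  57  57  57  58  .   .   .    5   3   8   3   8   0  40  40  . 
 82    10   0   0   0   0   7   7   7   4   5   4  15  14  14  .   52  52  52  54  58  58  57  57  5
[... 7171 characters left out ...]
0   0  59  62  62  60   0  57  57  . 
 14    .   .   .   .   .  118  .   .   .   .   .   .   .   .   .   .   .   .   .   .   .   .   .   56  57  57  58  58  57  57  57  56  57  61  61   0  .   57  56  . 
 10    .   .   .   .   .  110  .   .   .   .   .   .   .   .   .   .   .   .   .   .   .   .   .   57  58  58  58  57  57  56  57  .   .   .   .    0  .   56  56  . 
  6    .   .   .   .   .  102  .   .   .   .   .   .   .   .   .   .   .   .   .   .   .   .   .   .   .   56  40  39  .   .   .   .   .   .   .   .   .   56  55  . 
  2    .   .   .   .   .   94  .   .   .   .   .   .   .   .   .   .   .   .   .   .   .   .   .   .   .   .   .   .   .   .   .   .   .   .   .   .   .   55  55  .
```

```bash
python3 - <<'E'
from h import *
d=vision.read_camera("top");W=cloud(d)
crop(d,130,220,420,420,"pics/tc2.png",2.7)
for r in range(236,272,3):
    print(r,[tuple(W[r,c].round(2)) for c in (185,215,245,275,300)])
for c in range(195,380,20):
    col=W[270:320,c]; k=np.nanargmax(np.where(np.isnan(col[:,2]),-1,col[:,2])); print(c,270+k,col[k].round(2))
d=vision.read_camera("side")
crop(d,250,0,400,280,"pics/sc2.png",2.1)
E
```

```text
236 [(np.float64(0.39), np.float64(0.27), np.float64(0.0)), (np.float64(0.4), np.float64(0.17), np.float64(0.0)), (np.float64(0.4), np.float64(0.06), np.float64(0.0)), (np.float64(0.4), np.float64(-0.04), np.float64(0.0)), (np.float64(0.4), np.float64(-0.12), np.float64(-0.0))]
239 [(np.float64(0.38), np.float64(0.27), np.float64(0.0)), (np.float64(0.38), np.float64(0.17), np.float64(0.0)), (np.float64(0.39), np.float64(0.13), np.float64(-0.84)), (np.float64(0.4), np.float64(-0.03), np.float64(-0.85)), (np.float64(0.39), np.float64(-0.12), np.float64(-0.0))]
242 [(np.float64(0.37), np.float64(0.27), np.float64(-0.0)), (np.float64(0.38), np.float64(0.07), np.float64(0.61)), (np.float64(0.38), np.float64(0.02), np.float64(0.62)), (np.float64(0.38), np.float64(-0.04), np.float64(0.01)), (np.float64(0.38), np.float64(-0.12), np.float64(0.0))]
245 [(np.float64(0.36), np.float64(0.27), np.float64(-0.0)), (np.float64(0.37), np.float64(0.07), np.float64(0.62)), (np.float64(0.37), np.float64(0.01), np.float64(0.63)), (np.float64(0.37), np.float64(-0.04), np.float64(0.59)), (np.float64(0.37), 
[... 1891 characters left out ...]
float64(0.06), np.float64(-0.0)), (np.float64(0.33), np.float64(-0.04), np.float64(0.58)), (np.float64(0.33), np.float64(-0.09), np.float64(0.49))]
269 [(np.float64(0.28), np.float64(0.26), np.float64(-0.0)), (np.float64(0.28), np.float64(0.16), np.float64(-0.0)), (np.float64(0.29), np.float64(0.06), np.float64(0.0)), (np.float64(0.29), np.float64(-0.04), np.float64(0.0)), (np.float64(0.29), np.float64(-0.12), np.float64(-0.0))]
195 308 [0.19 0.18 0.2 ]
215 307 [0.23 0.1  0.4 ]
235 303 [0.24 0.05 0.46]
255 301 [0.25 0.   0.48]
275 300 [ 0.26 -0.04  0.49]
295 297 [ 0.26 -0.08  0.49]
315 295 [ 0.27 -0.12  0.5 ]
335 294 [ 0.27 -0.17  0.49]
355 290 [ 0.28 -0.21  0.47]
375 285 [ 0.29 -0.26  0.43]
```

View pics/tc2.png

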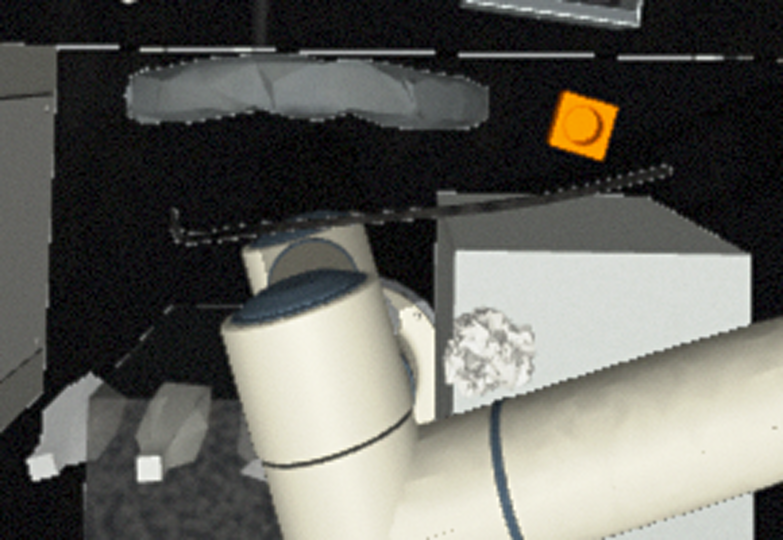

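View pics/sc2.png

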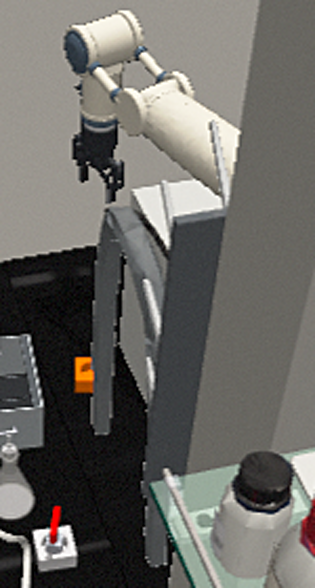

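```bash
python3 - <<'E'
from h import *
from scipy.optimize import least_squares
down=np.array([[1,0,0],[0,-1,0],[0,0,-1.]])
S=[]
for x in np.arange(.33,.78,.06):
  for z in np.arange(.05,.75,.08):
    try: q=planner.solve_ik([x,0,z],down)
    except Exception as e: q=None
    if q is not None: S.append((x,z,*q))
S=np.array(S);print(len(S))
for s in S[::4]: print(s.round(3))
def f(p):
    a,d,L1,L2,Lt,e=p;q2=S[:,3];q3=S[:,4];q5=S[:,6]
    a1=q2;a2=q2+q3+e;a3=q2+q3+q5
    return np.r_[a+L1*np.sin(a1)+L2*np.sin(a2)+Lt*np.sin(a3)-S[:,0], d+L1*np.cos(a1)+L2*np.cos(a2)+Lt*np.cos(a3)-S[:,1]]
m=np.abs(S[:,5])<.01; S=S[m]
r=least_squares(f,[0.,.2,.35,.4,.3,0]);print(r.x.round(4),abs(r.fun).max())
E
```

```text
53
[ 0.33   0.05  -0.103 -0.686  2.182 -0.     1.646  1.468]
[ 0.33   0.37  -0.103 -0.531  1.508 -0.     2.165  1.468]
[ 0.39   0.05  -0.087 -0.473  2.046 -0.     1.569  1.484]
[ 0.39   0.37  -0.087 -0.382  1.406 -0.     2.118  1.484]
[ 0.45   0.05  -0.076 -0.284  1.904 -0.     1.522  1.495]
[ 0.45   0.37  -0.076 -0.23   1.286 -0.     2.086  1.495]
[ 0.51   0.05  -0.067 -0.111  1.754 -0.     1.499  1.504]
[ 0.51   0.37  -0.067 -0.075  1.147 -0.     2.069  1.504]
[ 0.57   0.13  -0.06   0.014  1.489 -0.     1.638  1.511]
[ 0.57   0.45  -0.06   0.187  0.721 -0.     2.234  1.511]
[ 0.63   0.21  -0.054  0.169  1.183 -0.     1.789  1.517]
[ 0.69   0.05  -0.049  0.368  1.234 -0.     1.54   1.522]
[ 0.69   0.37  -0.049  0.464  0.535 -0.     2.142  1.522]
[ 0.75   0.29  -0.045  0.587  0.52  -0.     2.035  1.525]
[1.2000e-03 2.4795e+00 3.7180e-01 5.6680e-01 2.6619e+00 1.7240e-01] 0.0002671139886503693
```

```bash
python3 - <<'E'
from h import *
from scipy.optimize import least_squares
S=[]
for t in (0,.3,.6,-.3,1.0):
  c,s=np.cos(t),np.sin(t)
  R=np.array([[c,0,s],[0,-1,0],[s,0,-c]])  # tilted
  for x in np.arange(.33,.78,.08):
   for z in np.arange(.05,.75,.1):
    q1=None
    # choose y so that arm plane is x-z-ish: any y fine, use only q4~0
    for y in (0,):
      q=planner.solve_ik([x,y,z],R)
    if q is not None: S.append((x,z,t,*q))
S=np.array(S);print(len(S))
def Rz(a):c,s=np.cos(a),np.sin(a);return np.array([[c,-s,0],[s,c,0],[0,0,1]])
def Ry(a):c,s=np.cos(a),np.sin(a);return np.array([[c,0,s],[0,1,0],[-s,0,c]])
def fk(q,p):
    d,L1,L2a,L2b,Lt,o=p
    R=Rz(q[0]);P=np.array([0,0,d])+R@[0,o,0]
    R=R@Ry(q[1]);P=P+R@[0,0,L1]
    R=R@Ry(q[2]);P=P+R@[L2b,0,L2a]
    R=R@Rz(q[3]);R=R@Ry(q[4]);P=P+R@[0,0,Lt]
    R=R@Rz(q[5])
    return P,R
def f(p):
    return np.concatenate([fk(s[3:],p)[0]-[s[0],0,s[1]] for s in S])
r=least_squares(f,[.2,.37,.55,.1,.35,.034]);print(r.x.round(4),abs(r.fun).max())
s=S[5];print(fk(s[3:],r.x)[1].round(3),s[2])
E
```

```text
146
[0.1572 0.3726 0.5585 0.0969 0.3407 0.034 ] 1.26828547664104e-11
[[ 0.  1. -0.]
 [ 1. -0. -0.]
 [-0. -0. -1.]] 0.0
```

```bash
python3 - <<'E'
from h import *
q1=sensors.observe()["q"][0]
A=np.vstack([cloud(vision.read_camera(n)).reshape(-1,3) for n in("top","side")]);A=A[~np.isnan(A[:,0])]
s=A[:,0]*np.cos(q1)+A[:,1]*np.sin(q1);l=-A[:,0]*np.sin(q1)+A[:,1]*np.cos(q1)
for a in np.arange(-.2,.72,.04):
    m=(s>a)&(s<a+.04)&(abs(l)<.2)&(A[:,2]>.3)
    if m.sum()<3: print(round(a,2),'-');continue
    h=m&(A[:,2]>.42)
    print(round(a,2),"z",np.percentile(A[m,2],[1,50,99]).round(3),"lat",np.percentile(l[h],[1,99]).round(3) if h.sum() else '')
m=(A[:,0]>.30)&(A[:,0]<.42)&(A[:,1]>-.2)&(A[:,1]<.3)&(A[:,2]>.02)
B=A[m]
for y in np.arange(-.2,.3,.02):
    k=B[(B[:,1]>y)&(B[:,1]<y+.02)]
    if len(k): print(round(y,2),len(k),"z",k[:,2].min().round(3),k[:,2].max().round(3),"x",k[:,0].min().round(3),k[:,0].max().round(3))
E
```

```text
-0.2 z [0.309 0.374 0.503] lat [0.11  0.158]
-0.16 z [0.304 0.36  0.45 ] lat [0.104 0.14 ]
-0.12 z [0.307 0.362 0.502] lat [0.085 0.136]
-0.08 z [0.325 0.361 0.502] lat [0.078 0.105]
-0.04 z [0.322 0.567 0.579] lat [0.055 0.199]
0.0 z [0.322 0.585 0.591] lat [0.053 0.198]
0.04 z [0.352 0.581 0.59 ] lat [0.04  0.198]
0.08 z [0.382 0.564 0.582] lat [0.027 0.197]
0.12 z [0.316 0.549 0.583] lat [0.013 0.129]
0.16 z [0.323 0.543 0.581] lat [-0.003  0.128]
0.2 z [0.321 0.547 0.581] lat [-0.01  0.09]
0.24 z [0.319 0.545 0.581] lat [-0.01  0.09]
0.28 z [0.329 0.538 0.58 ] lat [-0.01   0.092]
0.32 z [0.324 0.547 0.578] lat [-0.009  0.196]
0.36 z [0.319 0.555 0.576] lat [-0.019  0.093]
0.4 z [0.5   0.567 0.576] lat [-0.023  0.097]
0.44 z [0.499 0.553 0.574] lat [-0.023  0.098]
0.48 z [0.542 0.556 0.564] lat [-0.025  0.097]
0.52 z [0.304 0.569 0.599] lat [-0.025  0.097]
0.56 z [0.317 0.583 0.618] lat [-0.019  0.104]
0.6 z [0.307 0.569 0.617] lat [-0.012  0.107]
0.64 z [0.3   0.329 0.574] lat [-0.197  0.094]
0.68 z [0.302 0.419 0.562] lat [-0.199 -0.094]
-0.14 41 z 0.023 0.375 x 0.312 0.357
-0.12 368 z 0.022 0.498 x 0.313 0.363
-0.1 581 z 0.03 0.548 x 0.322 0.369
-0.08 369 z 0.388 0.588 x 0.327 0.371
-0.06 340 z 0.479 0.605 x 0.33 0.374
-0.04 282 z 0.546 0.618 x 0.333 0.378
-0.02 264 z 0.584 0.627 x 0.338 0.379
-0.0 306 z 0.598 0.631 x 0.337 0.381
0.02 317 z 0.608 0.637 x 0.339 0.382
0.04 310 z 0.61 0.635 x 0.342 0.383
0.06 328 z 0.601 0.633 x 0.338 0.381
0.08 326 z 0.589 0.625 x 0.333 0.379
0.1 321 z 0.56 0.615 x 0.333 0.375
0.12 238 z 0.499 0.598 x 0.332 0.372
0.14 179 z 0.478 0.578 x 0.326 0.37
0.16 73 z 0.351 0.541 x 0.334 0.366
0.18 33 z 0.028 0.403 x 0.346 0.363
0.2 233 z 0.023 0.203 x 0.318 0.357
0.22 1 z 0.135 0.135 x 0.344 0.344
0.24 420 z 0.559 0.925 x 0.302 0.42
0.26 560 z 0.541 0.922 x 0.302 0.419
0.28 525 z 0.532 0.907 x 0.302 0.42
```

```bash
python3 - <<'E'
from h import *
d=vision.read_camera("side");Wt=cloud(vision.read_camera("top"))
pts=[]
for c in range(190,385,3):
    col=Wt[280:314,c]; z=np.where(np.isnan(col[:,2]),-1,col[:,2])
    k=z.argmax(); pts.append(col[k])
pts=np.array(pts)
Ti=np.linalg.inv(d["pose"]);P=pts@Ti[:3,:3].T+Ti[:3,3];uv=P@d["K"].T;uv=uv[:,:2]/uv[:,2:]
zb=d["depth"]
for p,u,c in zip(pts,uv,P): 
    i,j=int(round(u[1])),int(round(u[0]))
    print(p.round(3),u.round(0),c[2].round(3),zb[i,j].round(3) if 0<=i<420 and 0<=j<560 else None)
f=d["frame"][:,:,::-1].copy()
im=cv2.resize(f[0:240,230:400],None,fx=3.3,fy=2.5) if 0 else cv2.resize(f[90:230,250:390],None,fx=4.2,fy=4.2,interpolation=cv2.INTER_CUBIC)
cv2.imwrite("pics/w0.png",im)
for u in uv: cv2.circle(im,(int((u[0]-250)*4.2),int((u[1]-90)*4.2)),2,(0,255,0),-1)
cv2.imwrite("pics/w1.png",im)
t=vision.read_camera("top")
cv2.imwrite("pics/w2.png",cv2.resize(t["frame"][270:330,180:390,::-1],None,fx=3.8,fy=3.8*1,interpolation=cv2.INTER_CUBIC))
E
```

```text
[0.212 0.243 0.005] [357. 270.] 1.902 1.015
[0.189 0.206 0.126] [364. 241.] 1.84 0.958
[0.191 0.18  0.211] [364. 220.] 1.793 0.95
[0.198 0.164 0.251] [362. 210.] 1.773 1.21
[0.207 0.149 0.288] [359. 200.] 1.753 1.221
[0.213 0.135 0.323] [357. 190.] 1.735 1.221
[0.216 0.122 0.358] [356. 181.] 1.717 1.214
[0.219 0.112 0.375] [355. 175.] 1.71 1.213
[0.225 0.102 0.393] [353. 169.] 1.702 1.213
[0.227 0.093 0.406] [351. 165.] 1.698 1.23
[0.231 0.085 0.418] [350. 161.] 1.693 1.227
[0.233 0.076 0.428] [349. 157.] 1.691 1.228
[0.237 0.069 0.438] [347. 153.] 1.688 1.237
[0.243 0.061 0.448] [345. 150.] 1.685 1.23
[0.239 0.054 0.449] [345. 148.] 1.689 1.226
[0.24  0.047 0.457] [344. 145.] 1.687 1.219
[0.241 0.04  0.462] [344. 142.] 1.688 1.208
[0.244 0.033 0.464] [342. 141.] 1.69 1.21
[0.246 0.026 0.468] [341. 139.] 1.691 1.2
[0.245 0.02  0.469] [341. 137.] 1.695 1.192
[0.245 0.013 0.474] [340. 135.] 1.695 1.193
[0.253 0.007 0.479] [337. 133.] 1.694 1.182
[0.253 0.    0.478] [336. 131.] 1.699 1.176
[ 0.253 -0.006  0.48 ] [336. 130.] 1.702 1.173
[ 0.251 -0.013  0.481] [336. 128.] 1.706 1.171
[ 0.
[... 1164 characters left out ...]
82
[ 0.273 -0.176  0.487] [314.  99.] 1.803 1.979
[ 0.275 -0.184  0.481] [313.  99.] 1.812 1.997
[ 0.275 -0.19   0.48 ] [312.  98.] 1.817 0.0
[ 0.281 -0.197  0.477] [310.  98.] 1.822 1.59
[ 0.278 -0.205  0.472] [310.  98.] 1.831 1.59
[ 0.277 -0.212  0.466] [309.  98.] 1.84 1.603
[ 0.281 -0.22   0.462] [307.  98.] 1.847 2.502
[ 0.281 -0.227  0.457] [307.  98.] 1.857 2.502
[ 0.285 -0.235  0.453] [305.  98.] 1.863 2.483
[ 0.287 -0.243  0.448] [304.  98.] 1.872 2.506
[ 0.284 -0.25   0.442] [304.  98.] 1.882 2.506
[ 0.29  -0.259  0.435] [301.  98.] 1.892 2.47
[ 0.287 -0.267  0.43 ] [301.  98.] 1.901 2.47
[ 0.216 -0.284  0.392] [317. 101.] 1.953 1.958
[ 0.217 -0.29   0.395] [317.  99.] 1.954 1.942
```

View pics/w0.png

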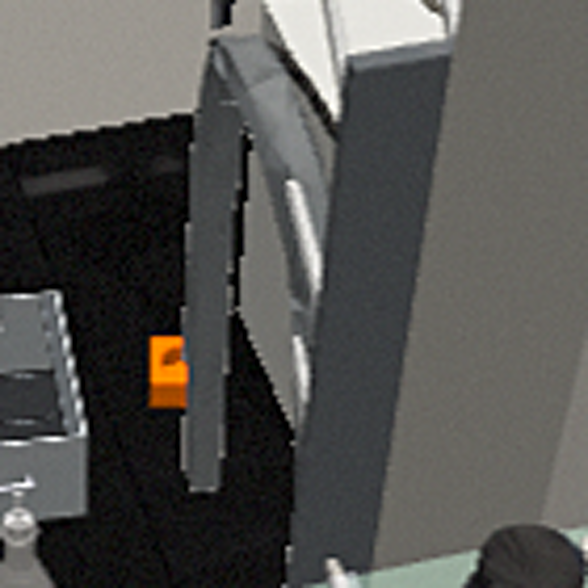

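View pics/w2.png

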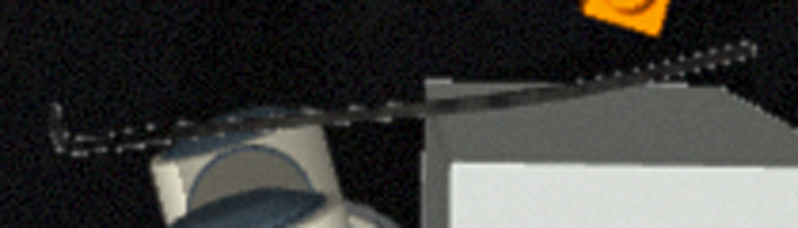

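```bash
cat >> h.py <<'E'
def down(yaw):  # tool x axis at angle yaw in world, z down
    c,s=np.cos(yaw),np.sin(yaw)
    return np.array([[c,s,0],[s,-c,0],[0,0,-1.]])
def st(msg=""):
    o=sensors.observe();print(msg,"t",round(o["time"],2),"p",o["position"].round(4),"F",o["contact_force"].round(1),"gap",round(o["finger_gap"],4),"q",o["q"].round(2));return o
E
python3 - <<'E'
from h import *
fingers.move_gripper(0.0)
st()
ctrl.reach([.40,-.42,.46],down(0.36)); st()
ctrl.reach([.345,-.22,.44],down(0.36)); st()
hit=ctrl.line_to([.345,-.105,.44],feed=.06,f_stop=4); print("arch",hit); st()
d=vision.read_camera("side");crop(d,200,0,400,280,"pics/p1.png",2.1)
E
```

```text
t 1.92 p [ 0.2113 -0.5616  0.2313] F [ 0.2  0.2 -0.2] gap -0.0001 q [-1.27  0.09  1.23  0.    1.82 -0.06]
 t 3.16 p [ 0.3997 -0.4207  0.4586] F [-0.  -0.2 -0.4] gap -0.0 q [-0.87  0.24  0.65 -0.    2.26  0.34]
 t 4.0 p [ 0.3451 -0.2208  0.4394] F [ 0.1 -0.1  0.2] gap 0.0 q [-0.65 -0.25  1.17 -0.    2.22  0.56]
arch False
 t 6.07 p [ 0.345  -0.1052  0.4399] F [-0.3  0.  -0.2] gap -0.0 q [-0.39 -0.37  1.26 -0.    2.25  0.82]
```

View pics/p1.png

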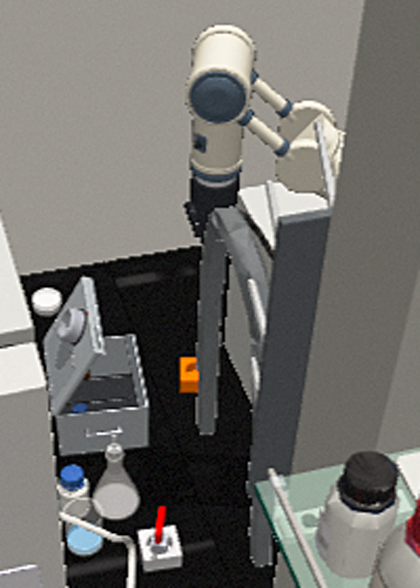

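```bash
python3 - <<'E'
from h import *
hit=ctrl.line_to([.345,-.075,.44],feed=.06,f_stop=4); print("arch",hit); st()
A=cloud(vision.read_camera("side")).reshape(-1,3);A=A[~np.isnan(A[:,0])]
B=A[(A[:,0]>.3)&(A[:,0]<.42)&(A[:,1]>-.16)&(A[:,1]<.0)&(A[:,2]>.3)]
for y in np.arange(-.16,0,.02):
    k=B[(B[:,1]>y)&(B[:,1]<y+.02)]
    if len(k):print(round(y,2),len(k),k[:,2].min().round(3),k[:,2].max().round(3),k[:,0].min().round(3),k[:,0].max().round(3))
d=vision.read_camera("side");crop(d,260,50,340,150,"pics/p2.png",6)
E
```

```text
arch False
 t 6.77 p [ 0.345  -0.0748  0.44  ] F [ 0.4  0.4 -0.1] gap 0.0003 q [-0.31 -0.39  1.28 -0.    2.26  0.9 ]
-0.16 1 0.804 0.804 0.365 0.365
-0.14 75 0.521 0.827 0.303 0.377
-0.12 166 0.309 0.83 0.301 0.379
-0.1 369 0.301 0.828 0.3 0.384
-0.08 379 0.383 0.825 0.303 0.392
-0.06 693 0.45 0.828 0.308 0.404
-0.04 564 0.491 0.83 0.315 0.407
-0.02 673 0.576 0.828 0.301 0.395
```

View pics/p2.png

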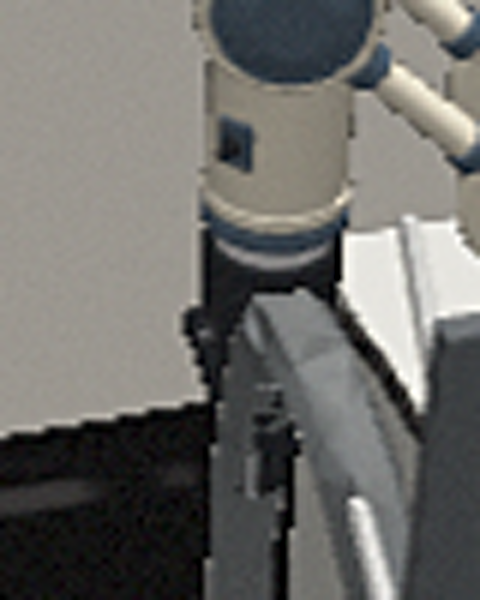

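```bash
cat > m.py <<'E'
from h import *
W=[];C=[]
for n in("top","side"):
    d=vision.read_camera(n);W.append(cloud(d).reshape(-1,3));C.append(d["frame"].reshape(-1,3).astype(int))
    if n=="top": crop(d,200,140,400,280,"pics/m_top.png",4)
src=np.r_[np.zeros(len(W[0])),np.ones(len(W[1]))]
W=np.vstack(W);C=np.vstack(C);ok=~np.isnan(W[:,0]);W=W[ok];C=C[ok];src=src[ok]
def box(m): return W[m]
# key block
for s in (0,1):
    b=(W[:,0]>.42)&(W[:,0]<.56)&(W[:,1]>.05)&(W[:,1]<.20)&(src==s)
    red=b&(C[:,0]>120)&(C[:,1]<70)&(C[:,2]<80)&(W[:,2]>.06)
    R=W[red]; print("red",s,len(R),R.mean(0).round(4),R.min(0).round(3),R.max(0).round(3))
    if len(R)>3:
        print("  rect",cv2.minAreaRect(R[:,:2].astype(np.float32)*1000))
    t=b&(C.min(1)>140)&(abs(W[:,2]-.034)<.012); T=W[t]
    print("block",s,len(T),"z",np.median(T[:,2]).round(4),cv2.minAreaRect(T[:,:2].astype(np.float32)*1000))
# safe: rim
for s in(0,1):
    b=(W[:,0]>.38)&(W[:,0]<.66)&(W[:,1]>-.40)&(W[:,1]<-.08)&(src==s)
    rim=W[b&(abs(W[:,2]-.115)<.006)]
    print("rim",s,len(rim),cv2.minAreaRect(rim[:,:2].astype(np.float32)*1000))
    L=W[b&(W[:,2]>.15)]
    # ransac plane
    rng=np.random.default_rng(0);best=0
    for _ in range(500):
        p=L[rng.choice(len(L),3,False)];n=np.cross(p[1]-p[0],p[2]-p[0])
        if np.linalg.norm(n)<1e-6: continue
        n/=np.linalg.norm(n)
        k=abs((L-p[0])@n)<.004
        if k.sum()>best: best=k.sum();bk=k
    P=L[bk];c=P.mean(0);u,sv,vt=np.linalg.svd(P-c);n=vt[2]*np.sign(-vt[2][0] if abs(vt[2][0])>.1 else vt[2][2])
    print("lid plane",s,best,len(L),"c",c.round(4),"n",n.round(4),"tilt",np.arccos(abs(n[2])).round(3),"az",np.arctan2(-n[1],-n[0]).round(3))
    h=(P-c)@vt[:2].T
    q=L[~bk]
    hh=(q-c)@n; print("   offplane",np.percentile(hh,[1,50,99]).round(3))
    np.save(f"lid{s}.npy",P)
st()
E
python3 m.py
```

```text
red 0 64 [0.4928 0.128  0.1015] [0.479 0.1   0.093] [0.506 0.157 0.106]
  rect ((492.987548828125, 128.60833740234375), (62.18541717529297, 11.320655822753906), 67.58596801757812)
block 0 293 z 0.0346 ((509.0037841796875, 145.4601287841797), (103.78282165527344, 95.77578735351562), 85.46796417236328)
red 1 53 [0.4958 0.1369 0.0983] [0.477 0.104 0.074] [0.509 0.163 0.108]
  rect ((494.5519714355469, 132.7459716796875), (66.37733459472656, 11.137283325195312), 68.2306900024414)
block 1 214 z 0.0346 ((510.5417175292969, 147.24337768554688), (105.33219146728516, 94.40605926513672), 85.6959228515625)
rim 0 471 ((504.6495361328125, -226.42401123046875), (200.00099182128906, 143.88868713378906), 82.82754516601562)
lid plane 0 1055 1775 c [ 0.5531 -0.2262  0.2296] n [-0.858   0.1019 -0.5034] tilt 1.043 az -0.118
   offplane [-0.126 -0.004  0.019]
rim 1 223 ((524.5701904296875, -222.56735229492188), (208.21963500976562, 178.83340454101562), 83.16018676757812)
lid plane 1 612 980 c [ 0.565  -0.2102  0.2147] n [-0.8624  0.0999 -0.4963] tilt 1.051 az -0.115
   offplane [-0.118 -0.005  0.021]
 t 6.97 p [ 0.345  -0.0752  0.4399] F [ 0.1 -0.1 -0.2] gap -0.0004 q [-0.31 -0.39  1.28 -0.    2.26  0.9 ]
```

View pics/m_top.png

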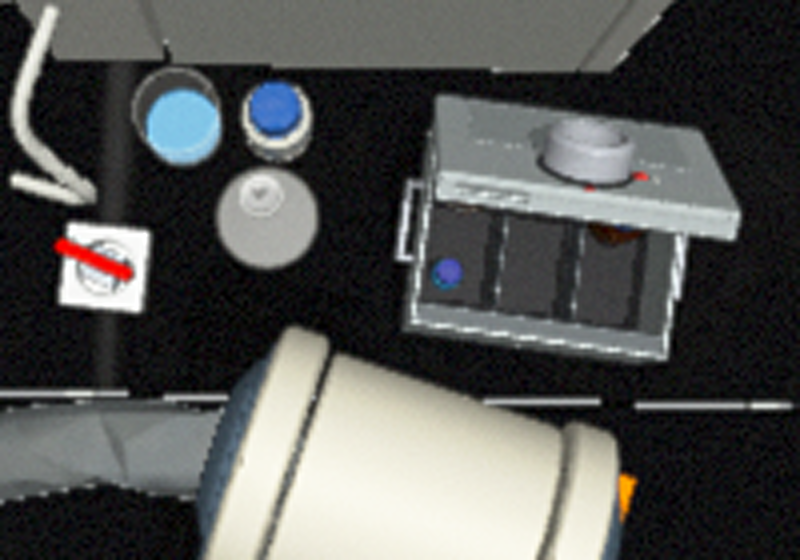

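```bash
cat > lid.py <<'E'
from h import *
yaw=-.121;c=np.array([.520,-.228]);ex=np.array([np.cos(yaw),np.sin(yaw)]);ey=np.array([-ex[1],ex[0]])
def pt(th,r=.160,off=0.,lat=.062):
    x=.085-r*np.cos(th)+(.012+off)*np.sin(th); z=.115+r*np.sin(th)+(.012+off)*np.cos(th)
    return np.array([*(c+ex*x+ey*lat),z])
R=down(yaw)
ctrl.reach([.50,-.15,.44],R)
p=pt(1.045,off=.03)
ctrl.reach([p[0],p[1],.40],R);st("above")
print(ctrl.line_to(p,feed=.15,f_stop=6));st("at")
for i,th in enumerate(np.linspace(1.045,.06,8)):
    h=ctrl.line_to(pt(th),feed=.08,f_stop=28); o=st(f"{th:.2f} {h}")
    if h: break
E
python3 lid.py
```

```text
above t 8.12 p [ 0.5675 -0.1708  0.4003] F [-1.2 -0.3  1.4] gap -0.0001 q [-0.35  0.18  0.82  0.    2.14  1.34]
False
at t 9.1 p [ 0.5683 -0.1714  0.2767] F [-0.1 -0.7  0. ] gap -0.0 q [-0.35  0.09  1.16 -0.    1.9   1.34]
1.04 False t 9.62 p [ 0.5425 -0.1683  0.26  ] F [ 0.5  0.4 -0.4] gap 0.0001 q [-0.36  0.01  1.26 -0.    1.87  1.33]
0.90 False t 10.06 p [ 0.5229 -0.1659  0.2481] F [-0.4  1.  -0. ] gap -0.0 q [-0.37 -0.04  1.34 -0.    1.85  1.32]
0.76 False t 10.49 p [ 0.5052 -0.1637  0.2343] F [-0.5 -0.1  0. ] gap -0.0003 q [-0.38 -0.09  1.41 -0.    1.83  1.31]
0.62 False t 10.93 p [ 0.4897 -0.1619  0.2181] F [ 0.7  0.2 -0.5] gap 0.0 q [-0.39 -0.14  1.48 -0.    1.8   1.31]
0.48 False t 11.36 p [ 0.4765 -0.1602  0.1998] F [-0.4 -0.4  0.9] gap -0.0001 q [-0.39 -0.17  1.54 -0.    1.77  1.3 ]
0.34 False t 11.79 p [ 0.4661 -0.159   0.1798] F [ 0.5 -0.8 -0.6] gap 0.0002 q [-0.4  -0.2   1.61 -0.    1.74  1.29]
0.20 False t 12.22 p [ 0.4584 -0.158   0.1585] F [-1.4  0.1  0.2] gap 0.0002 q [-0.4  -0.22  1.66  0.    1.71  1.29]
0.06 False t 12.66 p [ 0.4537 -0.1574  0.136 ] F [-0.4  0.3  0.5] gap -0.0 q [-0.4  -0.23  1.71  0.    1.67  1.29]
```

```bash
python3 - <<'E'
from h import *
d=vision.read_camera("side");crop(d,190,90,320,240,"pics/l1.png",4)
d=vision.read_camera("top");crop(d,260,130,420,270,"pics/l2.png",4)
E
```

```text
(no output)
```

View pics/l1.png

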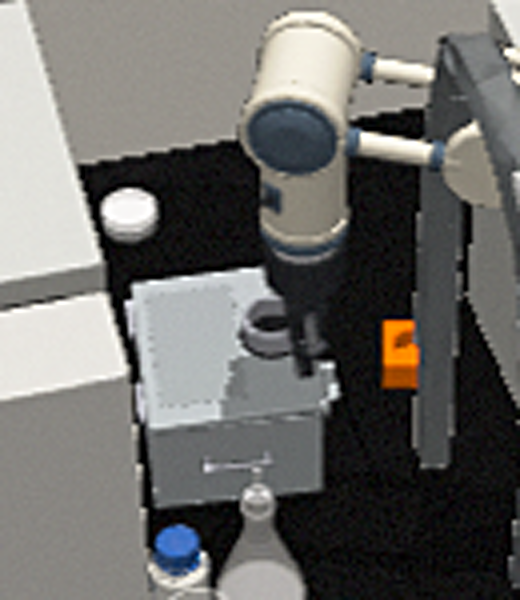

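View pics/l2.png

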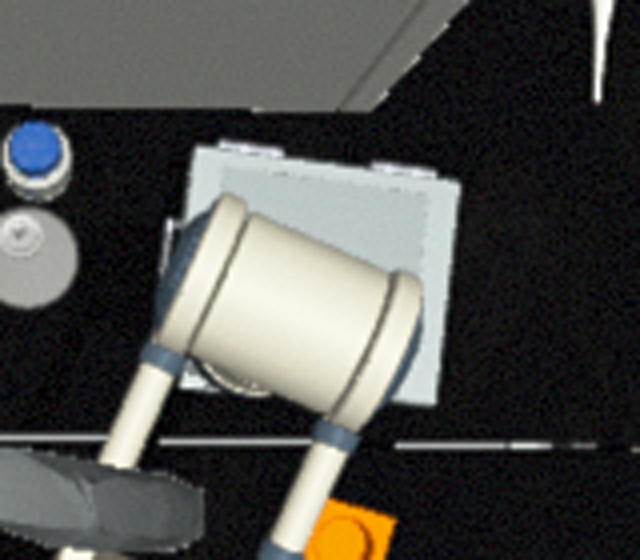

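```bash
python3 - <<'E'
from h import *
o=st();p=o["position"].copy();p[2]=.118
print(ctrl.line_to(p,feed=.03,f_stop=22));o=st()
p=o["position"].copy();p[2]+=.0;ctrl.pause(.2);st()
p[2]=.30;ctrl.line_to(p,feed=.2)
ctrl.reach([.42,.12,.32],down(1.0));fingers.move_gripper(.045);st()
d=vision.read_camera("side");crop(d,190,90,320,240,"pics/l3.png",4)
d=vision.read_camera("top");crop(d,260,130,420,270,"pics/l4.png",4)
E
```

```text
t 12.76 p [ 0.4541 -0.1575  0.1368] F [ 0.5 -0.4 -0.1] gap 0.0 q [-0.4  -0.23  1.71 -0.    1.67  1.29]
True
 t 13.19 p [ 0.4542 -0.1577  0.127 ] F [-2.7  0.3  6.1] gap -0.0003 q [-0.4  -0.23  1.72 -0.    1.65  1.29]
 t 13.39 p [ 0.4542 -0.1577  0.127 ] F [-0.9 -0.8  4.6] gap 0.0 q [-0.4  -0.23  1.72 -0.    1.65  1.29]
 t 15.99 p [0.4201 0.1198 0.32  ] F [-0.2  0.  -0.1] gap 0.0453 q [ 0.2  -0.3   1.44 -0.    2.01  0.77]
```

View pics/l3.png

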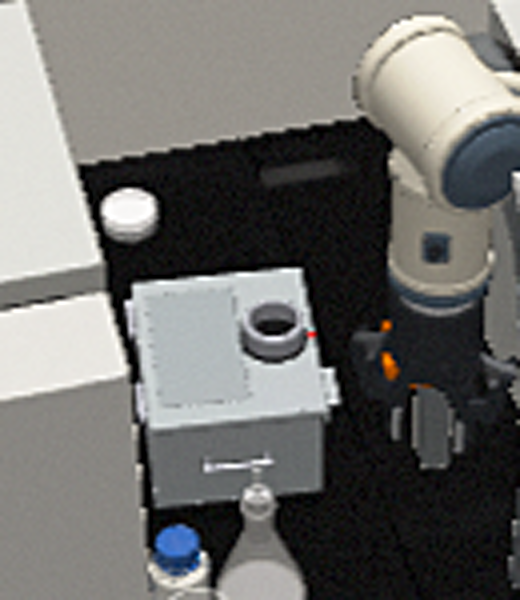

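View pics/l4.png

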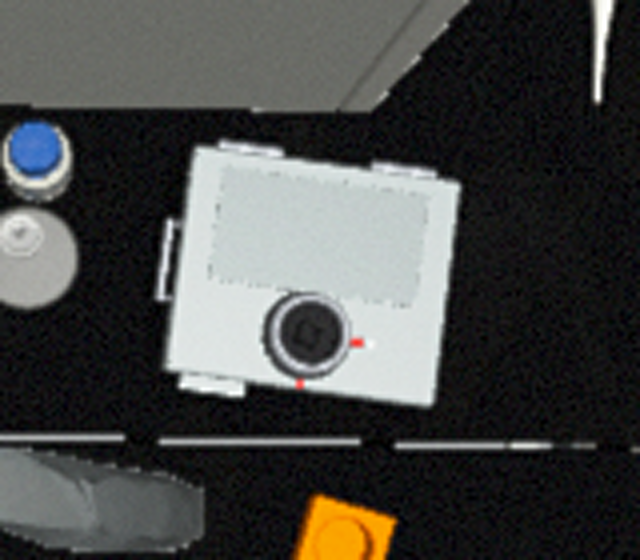

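```bash
cat > m2.py <<'E'
from h import *
from scipy.optimize import least_squares
D={n:vision.read_camera(n) for n in("top","side")}
def fitc(P,r0=None):
    f=lambda p:np.hypot(P[:,0]-p[0],P[:,1]-p[1])-p[2]
    return least_squares(f,[*P[:,:2].mean(0),.027],loss="soft_l1",f_scale=.002)
for n,d in D.items():
    W=cloud(d);C=d["frame"].astype(int);z=W[...,2]
    b=(W[...,0]>.38)&(W[...,0]<.5)&(W[...,1]>-.3)&(W[...,1]<-.15)&(z>.147)&(z<.165)
    P=W[b];r=fitc(P);print(n,"collar",len(P),"z",np.median(P[:,2]).round(4),r.x.round(4),"mean",P.mean(0).round(4), cv2.minEnclosingCircle((P[:,:2]*1000).astype(np.float32)))
    b=(W[...,0]>.38)&(W[...,0]<.66)&(W[...,1]>-.36)&(W[...,1]<-.1)&(abs(z-.127)<.006)&((C.max(2)-C.min(2))<40)
    P=W[b];print("  lid z",np.median(P[:,2]).round(4),cv2.minAreaRect((P[:,:2]*1000).astype(np.float32)))
    b=(W[...,0]>.42)&(W[...,0]<.56)&(W[...,1]>.07)&(W[...,1]<.19)&(abs(z-.034)<.007)&(C.min(2)>120)
    k=cv2.morphologyEx(b.astype(np.uint8),cv2.MORPH_OPEN,np.ones((3,3)))
    N,lab,stt,cen=cv2.connectedComponentsWithStats(k); i=1+stt[1:,4].argmax() if N>1 else 0
    P=W[lab==i]; print("  block",stt[1:].tolist(),np.median(P[:,2]).round(4),cv2.minAreaRect((P[:,:2]*1000).astype(np.float32)))
d=D["top"];f=d["frame"][195:230,315:355]
f=cv2.resize(f[:,:,::-1],None,fx=14,fy=14,interpolation=cv2.INTER_CUBIC).astype(float)
cv2.imwrite("pics/stud.png",np.clip((f-20)*3,0,255).astype(np.uint8))
cv2.imwrite("pics/blk.png",cv2.resize(D["top"]["frame"][180:235,195:255,::-1],None,fx=10,fy=10,interpolation=cv2.INTER_CUBIC))
E
python3 m2.py
```

```text
top collar 131 z 0.1544 [ 0.4681 -0.2214  0.0277] mean [ 0.4668 -0.2196  0.1543] ((468.0909423828125, -221.72808837890625), 30.93822479248047)
  lid z 0.1277 ((512.199951171875, -227.32496643066406), (208.33140563964844, 194.0877685546875), 83.10832214355469)
  block [[225, 197, 4, 3, 12], [230, 198, 7, 10, 53], [226, 210, 10, 8, 54]] 0.0346 ((470.4782409667969, 111.44715881347656), (28.12313461303711, 24.364585876464844), 82.41404724121094)
side collar 64 z 0.1534 [ 0.471  -0.2171  0.0278] mean [ 0.4717 -0.2136  0.1535] ((469.90606689453125, -219.20135498046875), 34.84598159790039)
  lid z 0.1274 ((515.1923828125, -222.65325927734375), (218.16717529296875, 195.1223907470703), 83.21773529052734)
  block [[266, 252, 6, 12, 50], [273, 263, 9, 4, 28]] 0.0333 ((517.8621215820312, 122.18702697753906), (56.62635040283203, 18.582378387451172), 74.92317199707031)
```

View pics/stud.png

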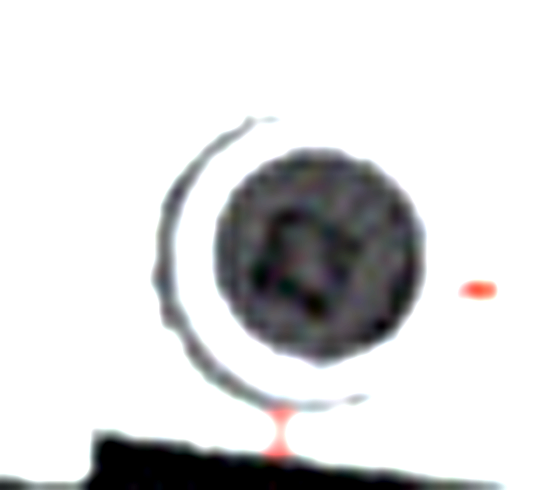

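View pics/blk.png

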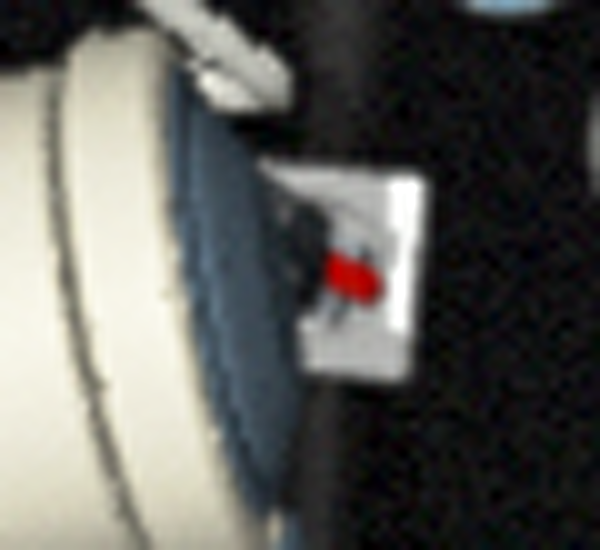

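```bash
python3 - <<'E'
from h import *
ctrl.reach([.42,-.02,.34],down(1.0))
for n in("top","side"):
    d=vision.read_camera(n);W=cloud(d).reshape(-1,3);C=d["frame"].reshape(-1,3).astype(int)
    r=np.hypot(W[:,0]-.494,W[:,1]-.1307);red=(C[:,0]>110)&(C[:,1]<90)
    m=(r<.09)&(W[:,2]>.05)&(W[:,2]<.25)&~red
    P=W[m];print(n,len(P))
    for p in P[np.argsort(r[m])][::max(1,len(P)//25)]: print(p.round(3),end=" ")
    print()
    R=W[(r<.05)&red&(W[:,2]>.07)];print("red",len(R),cv2.minAreaRect((R[:,:2]*1000).astype(np.float32)),R[:,2].max().round(4))
    b=(r<.07)&(abs(W[:,2]-.034)<.007)&(C.min(1)>110)&(C.max(1)-C.min(1)<40)
    m=np.zeros((420,560),np.uint8);m.reshape(-1)[b]=1
    P=W[b];print("blk",len(P),cv2.minAreaRect((P[:,:2]*1000).astype(np.float32)),np.median(P[:,2]).round(4))
    if n=="top": cv2.imwrite("pics/blk2.png",np.hstack([cv2.resize(x,None,fx=8,fy=8,interpolation=cv2.INTER_CUBIC) for x in (d["frame"][185:230,205:250,::-1],cv2.merge([m[185:230,205:250]*255]*3))]))
st()
E
```

```text
top 86
[0.491 0.137 0.1  ] [0.543 0.137 0.066] [0.545 0.136 0.076] [0.544 0.145 0.054] [0.548 0.136 0.076] [0.548 0.133 0.072] [0.55  0.138 0.085] [0.548 0.149 0.052] [0.552 0.14  0.092] [0.554 0.136 0.079] [0.554 0.145 0.101] [0.555 0.144 0.091] [0.553 0.154 0.102] [0.557 0.146 0.098] [0.555 0.157 0.108] [0.559 0.151 0.107] [0.561 0.153 0.113] [0.56  0.158 0.12 ] [0.563 0.155 0.121] [0.56  0.165 0.116] [0.562 0.166 0.125] [0.567 0.159 0.117] [0.569 0.158 0.12 ] [0.565 0.169 0.126] [0.571 0.163 0.129] [0.571 0.166 0.128] [0.573 0.166 0.132] [0.57  0.175 0.133] [0.575 0.168 0.137] 
red 31 ((499.5968322753906, 144.1837615966797), (27.36260986328125, 10.78304672241211), 71.99567413330078) 0.1049
blk 96 ((510.1373596191406, 150.23287963867188), (92.84547424316406, 34.48220443725586), 6.7523603439331055) 0.0344
side 44
[0.49  0.137 0.053] [0.497 0.12  0.094] [0.508 0.146 0.096] [0.509 0.152 0.098] [0.488 0.102 0.099] [0.51  0.155 0.091] [0.511 0.157 0.088] [0.511 0.159 0.085] [0.512 0.161 0.105] [0.543 0.139 0.057] [0.544 0.144 0.058] [0.545 0.148 0.057] [0.546 0.148 0.052] [0.548 0.145 0
[... 235 characters left out ...]
15  0.094] [0.553 0.15  0.075] [0.551 0.156 0.052] [0.554 0.152 0.084] [0.554 0.154 0.093] [0.555 0.155 0.057] [0.555 0.157 0.054] [0.558 0.155 0.108] [0.558 0.158 0.105] [0.559 0.16  0.097] [0.561 0.167 0.112] [0.564 0.163 0.102] [0.564 0.167 0.126] [0.565 0.168 0.115] [0.565 0.172 0.126] [0.569 0.173 0.135] [0.569 0.173 0.129] [0.573 0.172 0.135] [0.57  0.177 0.129] 
red 58 ((494.6985168457031, 131.82830810546875), (62.44883728027344, 11.770552635192871), 67.74304962158203) 0.1105
blk 183 ((506.0242919921875, 134.056640625), (73.28551483154297, 93.29204559326172), 89.31985473632812) 0.034
 t 16.92 p [ 0.4201 -0.0192  0.3398] F [0.5 1.1 0.2] gap 0.045 q [-0.13 -0.33  1.42  0.    2.05  0.44]
```

View pics/blk2.png

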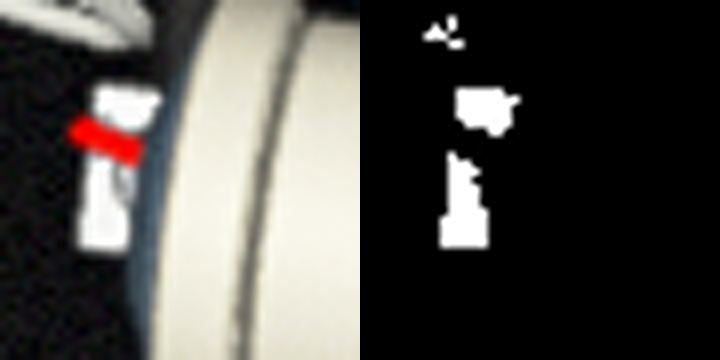

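```bash
python3 - <<'E'
from h import *
R=down(1.18);x,y=.494,.1305
fingers.move_gripper(.036)
ctrl.reach([x,y,.20],R);st()
print(ctrl.line_to([x,y,.074],feed=.12,f_stop=8));st()
fingers.move_gripper(0.0);st("grip")
print(ctrl.line_to([x,y,.145],feed=.08));st("up")
d=vision.read_camera("side");crop(d,230,180,330,300,"pics/g1.png",5)
E
```

```text
t 18.05 p [0.4943 0.13   0.2014] F [1.3 0.9 0.2] gap 0.0361 q [ 0.19 -0.15  1.52 -0.    1.77  0.58]
False
 t 19.25 p [0.4946 0.1306 0.0751] F [-0.3 -0.1 -0.9] gap 0.0362 q [ 0.19 -0.12  1.72  0.    1.54  0.58]
grip t 19.58 p [0.4944 0.1307 0.075 ] F [-2.   0.3  4.2] gap 0.0107 q [ 0.19 -0.12  1.72  0.    1.54  0.58]
False
up t 20.62 p [0.4937 0.1304 0.1442] F [ 0.2 -0.6 -2.4] gap 0.0108 q [ 0.19 -0.15  1.62  0.    1.67  0.58]
```

View pics/g1.png

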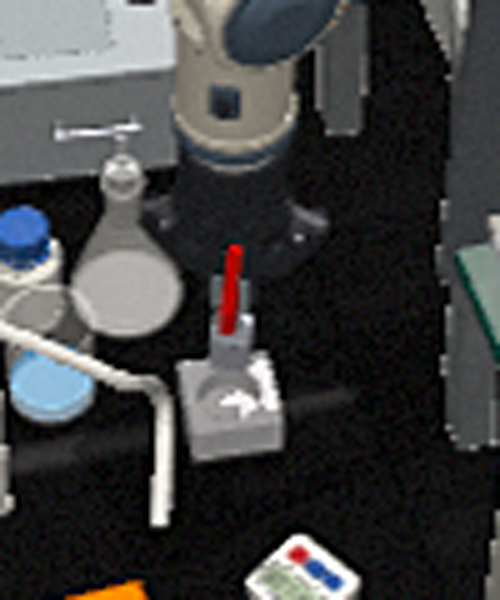

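```bash
python3 - <<'E'
from h import *
x,y=.494,.1305
ctrl.line_to([x,y,.33],feed=.25)
R=down(1.12)
ctrl.reach([.4695,-.2195,.30],R);st()
for n in("top","side"):
    d=vision.read_camera(n);W=cloud(d).reshape(-1,3);C=d["frame"].reshape(-1,3).astype(int)
    r=np.hypot(W[:,0]-.494,W[:,1]-.1307)
    b=(W[:,0]<.54)&(r<.065)&(abs(W[:,2]-.034)<.007)&(C.min(1)>90)
    P=W[b];print(n,"blk",len(P),cv2.minAreaRect((P[:,:2]*1000).astype(np.float32)),P.mean(0).round(4))
    if n=="top":cv2.imwrite("pics/b3.png",cv2.resize(d["frame"][180:235,195:255,::-1],None,fx=9,fy=9,interpolation=cv2.INTER_CUBIC))
    else:
        crop(d,190,90,320,240,"pics/s3.png",4)
        red=(C[:,0]>120)&(C[:,1]<70)&(W[:,2]>.2)&(np.hypot(W[:,0]-.4695,W[:,1]+.2195)<.06)
        P=W[red];print("red",len(P),cv2.minAreaRect((P[:,:2]*1000).astype(np.float32)),P[:,2].min(),P[:,2].max())
E
```

```text
t 22.89 p [ 0.4698 -0.2186  0.3   ] F [ 0.3 -0.  -2.1] gap 0.011 q [-0.5  -0.1   1.3   0.    1.94 -0.05]
top blk 257 ((492.5335998535156, 127.94053649902344), (66.72749328613281, 66.31233978271484), 85.00308990478516) [0.4923 0.128  0.034 ]
side blk 183 ((494.56146240234375, 131.77528381347656), (76.58848571777344, 66.49954223632812), 84.5987319946289) [0.4958 0.1331 0.0335]
red 42 ((470.9924621582031, -211.8152313232422), (57.33829879760742, 14.19862174987793), 62.439693450927734) 0.2955038700758217 0.3640486011312203
```

View pics/b3.png

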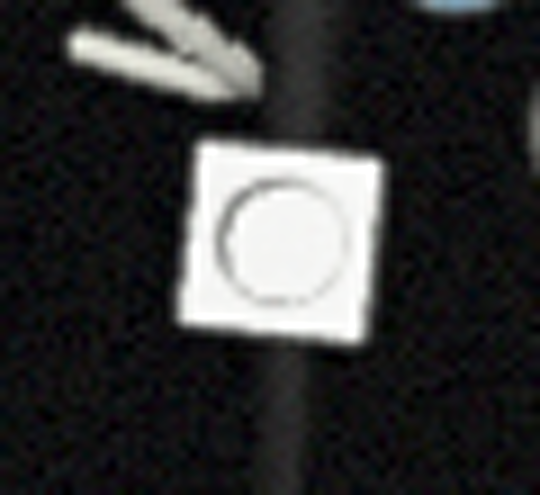

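View pics/s3.png

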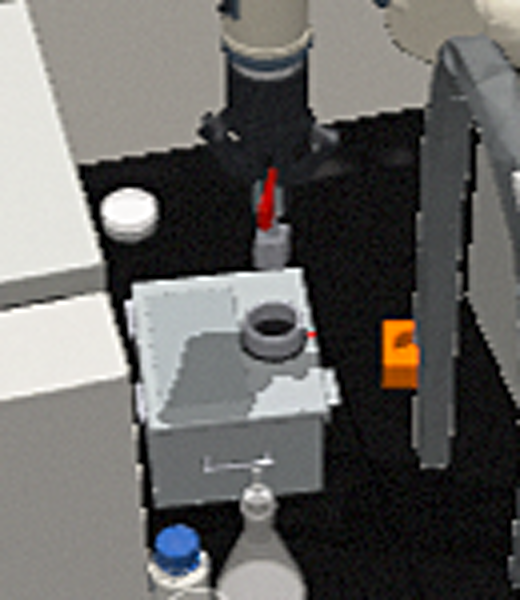

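```bash
python3 - <<'E'
from h import *
x,y=.4696,-.2195
ctrl.line_to([x,y,.225],feed=.12,f_stop=8);st("in bore")
h=ctrl.line_to([x,y,.190],feed=.03,f_stop=8);o=st(f"press {h}")
E
```

```text
in bore t 23.77 p [ 0.4699 -0.2195  0.226 ] F [ 0.7  0.4 -2.2] gap 0.0109 q [-0.5  -0.13  1.46 -0.    1.81 -0.05]
press True t 24.79 p [ 0.4694 -0.2194  0.192 ] F [-0.9  0.2  4.3] gap 0.0109 q [-0.5  -0.13  1.52 -0.    1.75 -0.05]
```

```bash
python3 - <<'E'
from h import *
x,y=.4696,-.2195
yaw=1.12;n=0
for i in range(16):
    yaw-=.14
    h=ctrl.line_to([x,y,.1915],attitude=down(yaw),feed=.1)
    o=sensors.observe();print(round(yaw,2),h,round(o["time"],2),o["position"].round(4),o["contact_force"].round(1),o["ft_torque"].round(3),o["q"][5].round(2))
    if o["ft_torque"][2]>.26 or o["ft_torque"][2]<-.26: n+=1
    if n>=2: break
E
```

```text
0.98 False 25.08 [ 0.4698 -0.2197  0.1919] [ 0.2 -0.3  1.9] [-0.025 -0.017 -0.045] 0.08
0.84 False 25.38 [ 0.4699 -0.2197  0.1919] [ 0.5 -0.8  3. ] [-0.154 -0.2   -0.013] 0.22
0.7 False 25.67 [ 0.4699 -0.2197  0.192 ] [ 1.3 -1.8  3. ] [-0.307 -0.362 -0.046] 0.36
0.56 False 25.96 [ 0.4699 -0.2198  0.1919] [ 2.7 -2.   4.1] [-0.485 -0.51  -0.069] 0.5
0.42 False 26.25 [ 0.47   -0.2199  0.192 ] [ 3.3 -3.6  4.5] [-0.771 -0.682 -0.051] 0.64
0.28 False 26.54 [ 0.47  -0.22   0.192] [ 3.5 -3.6  5. ] [-0.793 -0.697 -0.012] 0.78
0.14 False 26.83 [ 0.4699 -0.2201  0.192 ] [ 3.5 -4.1  3.7] [-0.947 -0.727 -0.016] 0.92
0.0 False 27.12 [ 0.47   -0.2202  0.192 ] [ 3.2 -4.5  4.9] [-1.065 -0.745 -0.019] 1.06
-0.14 False 27.42 [ 0.4699 -0.2204  0.192 ] [ 2.5 -5.4  4.7] [-1.112 -0.677 -0.043] 1.2
-0.28 False 27.71 [ 0.4698 -0.2205  0.192 ] [ 2.8 -4.5  4.4] [-1.164 -0.689  0.05 ] 1.34
-0.42 False 28.0 [ 0.4698 -0.2206  0.192 ] [ 2.6 -5.7  4.3] [-1.262 -0.617  0.011] 1.48
-0.56 False 28.29 [ 0.4697 -0.2208  0.192 ] [ 1.8 -5.8  5.3] [-1.299 -0.544 -0.03 ] 1.62
-0.7 False 28.58 [ 0.4696 -0.2208  0.192 ] [ 2.  -6.4  5.3] [-1.368 -0.446  0.024] 1.76
-0.84 False 28.88 [ 0.4695 -0.221   0.192 ] [ 2.2 -6.8  5.5] [-1.515 -0.415  0.116] 1.9
-0.98 False 29.17 [ 0.4694 -0.221   0.192 ] [ 0.1 -6.3  5.6] [-1.461 -0.291  0.132] 2.04
-1.12 False 29.46 [ 0.4693 -0.221   0.1921] [ 1.  -6.7  4.9] [-1.546 -0.237  0.178] 2.18
```

```bash
python3 - <<'E'
from h import *
for n in ("side","top"):
    d=vision.read_camera(n)
    if n=="side": crop(d,215,140,295,220,"pics/t1.png",7)
    else: crop(d,300,160,400,260,"pics/t2.png",6)
E
```

```text
(no output)
```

View pics/t1.png

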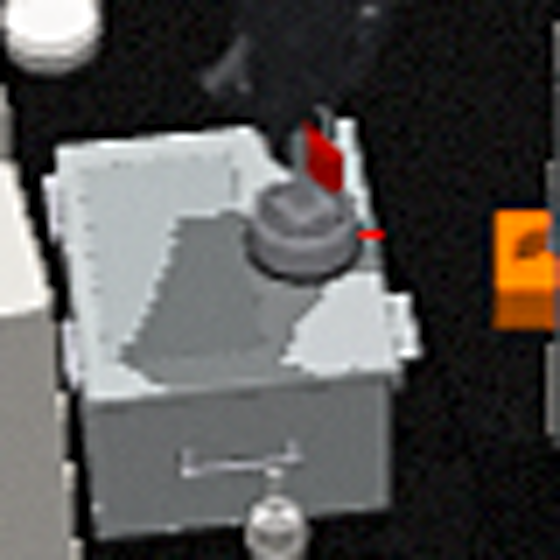

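View pics/t2.png

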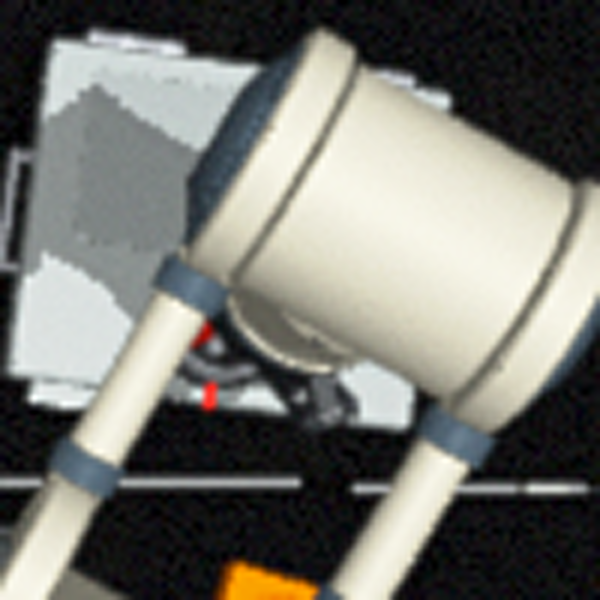

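```bash
python3 - <<'E'
from h import *
x,y=.4696,-.2195
ctrl.line_to([x,y,.1925],attitude=down(-.92),feed=.1)
o=st();print(o["ft_torque"])
ctrl.line_to([x,y,.30],feed=.12);st("off")
ctrl.reach([.46,.02,.33],down(0.3));st()
for n in ("side","top"):
    d=vision.read_camera(n)
    if n=="side": crop(d,215,100,315,220,"pics/u1.png",5)
    else: crop(d,300,160,400,260,"pics/u2.png",6)
E
```

```text
t 29.91 p [ 0.469  -0.2204  0.192 ] F [ 0.9 -5.4  2.8] gap 0.0114 q [-0.5  -0.13  1.52 -0.    1.75  1.98]
[-1.27537342 -0.23886678  0.095395  ]
off t 30.95 p [ 0.4693 -0.2193  0.2984] F [-0.9 -0.1 -2.1] gap 0.0109 q [-0.5  -0.1   1.3   0.    1.94  1.99]
 t 31.91 p [0.46   0.0195 0.3294] F [ 0.5 -0.6 -2.3] gap 0.0111 q [-0.03 -0.24  1.37 -0.    2.01  1.24]
```

View pics/u2.png

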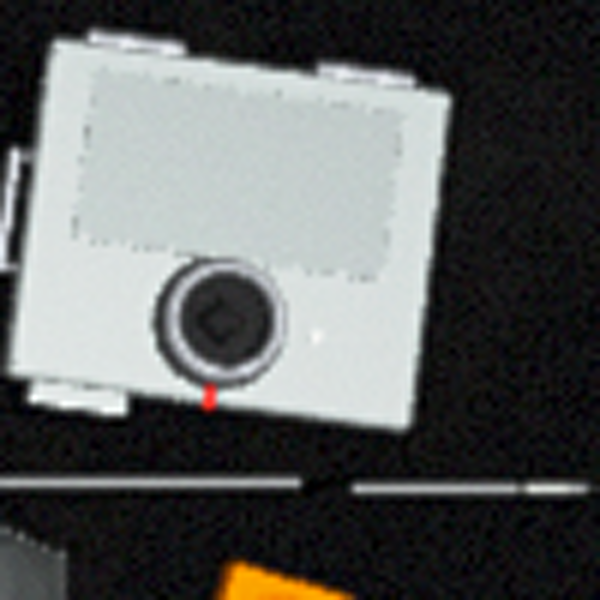

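View pics/u1.png

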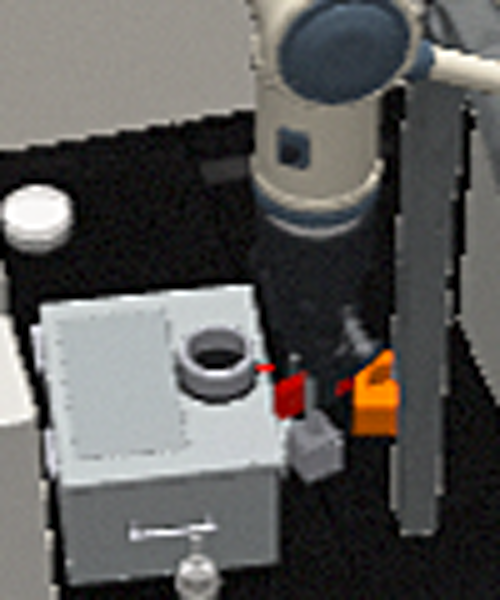

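```bash
python3 - <<'E'
from h import *
d=vision.read_camera("top");W=cloud(d);C=d["frame"].astype(int)
m=(C[...,0]>140)&(C[...,1]<110)&(C[...,2]<110)&(W[...,1]<-.15)&(W[...,1]>-.3)&(W[...,0]>.39)&(W[...,0]<.5)&(W[...,2]<.145)
P=W[m].mean(0);v=P[:2]-[.4681,-.2215];print(P.round(4),"pointer az rel front",((np.arctan2(v[1],v[0])-(-.121+np.pi)+np.pi)%(2*np.pi)-np.pi).round(3))
R=down(1.18);x,y=.494,.1305
ctrl.reach([x,y,.30],R)
ctrl.line_to([x,y,.115],feed=.18,f_stop=8);st()
h=ctrl.line_to([x,y,.070],feed=.03,f_stop=6);st(f"down {h}")
E
```

```text
[ 0.4312 -0.217   0.1306] pointer az rel front 0.0
 t 33.91 p [0.4948 0.1305 0.1167] F [ 0.6  0.  -2.3] gap 0.011 q [ 0.19 -0.14  1.66 -0.    1.62  0.58]
down True t 35.11 p [0.4939 0.1305 0.075 ] F [-0.3  0.6  4.6] gap 0.0108 q [ 0.19 -0.12  1.72  0.    1.55  0.58]
```

Pointer is exactly at the front, and the key stopped at the same height it was picked from. Release.

```bash
python3 - <<'E'
from h import *
fingers.move_gripper(.036);x,y=.494,.1305
ctrl.line_to([x,y,.20],feed=.1);ctrl.line_to([x,y,.33],feed=.25)
ctrl.reach([.40,-.25,.40],down(0.3));st()
for n in("top","side"):
    d=vision.read_camera(n);W=cloud(d).reshape(-1,3);C=d["frame"].reshape(-1,3).astype(int)
    r=np.hypot(W[:,0]-.494,W[:,1]-.1307);R=W[(r<.06)&(C[:,0]>120)&(C[:,1]<70)&(W[:,2]>.06)]
    print(n,"red",len(R),cv2.minAreaRect((R[:,:2]*1000).astype(np.float32)),R[:,2].min().round(4),np.median(R[:,2]).round(4),R[:,2].max().round(4))
    b=(W[:,0]<.54)&(r<.065)&(abs(W[:,2]-.034)<.007)&(C.min(1)>90)
    print("blk",cv2.minAreaRect((W[b][:,:2]*1000).astype(np.float32)))
    if n=="top":crop(d,200,140,400,280,"pics/f1.png",4)
    else:crop(d,200,110,320,320,"pics/f2.png",2.8)
E
```

```text
t 39.03 p [ 0.4004 -0.2494  0.3995] F [-0.8 -0.  -0.1] gap 0.0362 q [-0.63 -0.15  1.16  0.    2.13  0.64]
top red 61 ((492.2244873046875, 127.07524871826172), (62.023338317871094, 10.18002986907959), 69.02936553955078) 0.0953 0.1021 0.1115
blk ((492.6355895996094, 128.1536865234375), (66.22037506103516, 65.96929168701172), 84.85072326660156)
side red 53 ((493.2269287109375, 129.82186889648438), (70.07595825195312, 10.680662155151367), 69.44623565673828) 0.0783 0.1007 0.1097
blk ((494.55712890625, 132.419677734375), (75.59815979003906, 66.4012680053711), 84.89248657226562)
```

View pics/f1.png

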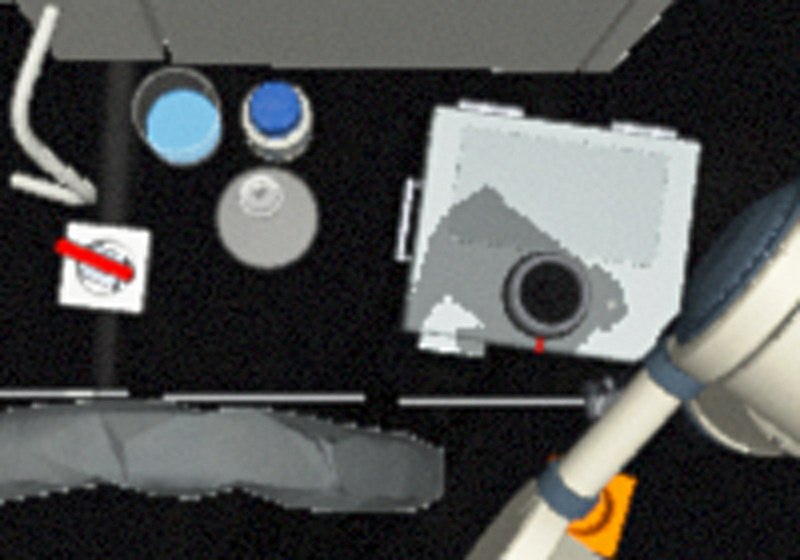

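View pics/f2.png

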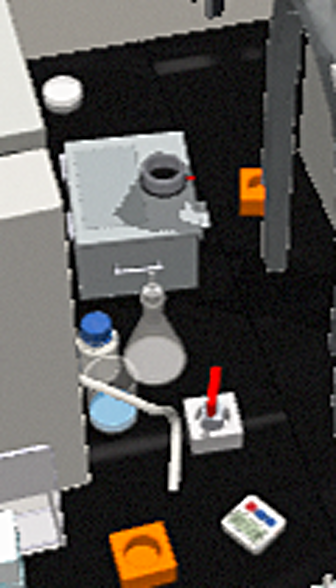

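```bash
python3 -c "
from station import job_done
print(job_done())"
```

```text
the job is handed in; nothing more can be done
None
```

I handed the job in with the safe shut and locked and the key back in its stand. The clock read about 39 s of the 64 s allowed; `job_done()` gives no verdict.

**What I did**
- **Lid:** I pushed it down along its arc with closed fingers, then pressed lightly. It stopped with its top at 127 mm, which is the shut height.
- **Key onto the stud:** I set the key on the lock at an angle estimated from an enhanced picture of the stud. It dropped fully down on the first light press (8 N limit), so no back-and-forth turning was needed.
- **Bolt:** I turned the key clockwise past the stop to take up the play, eased it back a little, and drew it off.
- **Stand:** I put the key back and let go of it.

**Last checks**
- **Safe:** The lid is shut. The red pointer measured 0.0 rad from the front direction, the locked position.
- **Key:** It is upright, and it stopped at the same tool height as when I picked it up. It sits about 1 mm from the stand's axis by the top camera and about 3 mm by the side camera, against the 6 mm limit.
- **Bench:** Everything around the work looks unmoved in the pictures, but I did not measure the other objects one by one.

**What disagreed or was unclear**
- **Cameras:** They disagreed by 2 to 4 mm, so I corrected positions using the grasped key.
- **Torque:** The reading at the stop was only about 0.18 N m, below the 0.35 N m slip level, so I relied on the pointer instead.
- **Arch:** The grey arch in front of the robot gave no contact force when I probed it slowly, so I treated it as not solid.

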